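Find the over-weight bobbin by feel and lock it in the reject pan

TASK

One of the three large bobbins lying on the green bench has a wrong, solid core: it looks like the others but is clearly heavier. Find it by feel, lay it gently, without dropping it, on its side in the middle of the steel reject pan, then turn the black handle beside the pan all the way to its other stop so that the keeper arm lies across the pan over the bobbin. Leave the two good bobbins lying on their sides on the bench top and do not disturb the other things on the bench.

Things in the scene. Friction and masses are not known exactly. Their poses are not given: they have to be found in the camera images.
- bobbin_a: bobbin lying on the green bench: black round core 36 mm in diameter between two white square end flanges (50 x 50 x 8 mm), 100 mm long, 84 mm of free core. Origin at its middle, 25 mm above what it lies on; x along the core. One of the three weighs 0.42 to 0.58 kg, the two others 0.21 to 0.29 kg each; which is which cannot be seen
- bobbin_b: bobbin lying on the green bench: black round core 36 mm in diameter between two white square end flanges (50 x 50 x 8 mm), 100 mm long, 84 mm of free core. Origin at its middle, 25 mm above what it lies on; x along the core. One of the three weighs 0.42 to 0.58 kg, the two others 0.21 to 0.29 kg each; which is which cannot be seen
- bobbin_c: bobbin lying on the green bench: black round core 36 mm in diameter between two white square end flanges (50 x 50 x 8 mm), 100 mm long, 84 mm of free core. Origin at its middle, 25 mm above what it lies on; x along the core. One of the three weighs 0.42 to 0.58 kg, the two others 0.21 to 0.29 kg each; which is which cannot be seen
- scale: grey fixed housing of the reject pan, 190 x 170 x 20 mm, with a 20 mm radius steel post at its left (+y) end that carries the keeper. Origin on the bench under the middle of the pan; z is up, x and y along its sides. The post stands at x 0, y +135 mm in this frame
- pan_floor (a point): centre of the floor of the steel reject pan: inside 150 mm (x) by 134 mm (y), lip 10 mm above the floor; the floor is 38 mm above the bench when empty. Axes as the housing's. A bobbin laid with its core along x leaves room for the fingers on both sides. The open keeper arm is clear of the space over the pan
- pan (a joint): how far the sprung pan has sunk under load, m: 0 empty, about 2 mm per newton (after the first 0.3 N), 12 mm at most. The light bobbins sink it about 3.5 to 5 mm, the heavy one 7.5 to 11 mm
- keeper_grip (a point): point on the keeper's upright turning axis, in its black handle bar, 130 mm above the bench. The bar: 86 mm long, 14 wide, 36 high (106 to 142 mm above the bench), its middle 10 mm along x from here. The frame turns with the keeper: x points along the bar and the steel keeper arm below it (20 mm wide, 160 mm from axis to tip, 97 to 105 mm above the bench), z up
- keeper (a joint): turn of the keeper, rad: 0 = open (arm swung to the far side), 1.3 = closed stop (arm along the housing's -y, across the middle of the pan, 10 mm or more above a bobbin lying in it). Closing is clockwise seen from above. Stiff (0.08 N m): it stays where it is left. Starts at 0 to 0.15
- spool_0: small bobbin 60 mm long with 26 mm square flanges, a bystander. Origin at its middle
- spool_1: another small bobbin, 60 mm, a bystander. Origin at its middle
- spool_2: another small bobbin, 60 mm, a bystander. Origin at its middle
- tape_roll: cardboard ring 96 mm across and 24 mm high lying flat, a bystander. Origin at the centre of its underside
- driver: screwdriver lying on the bench, a bystander
- cleaner: upright white bottle, 60 mm across and 160 mm high, a bystander. Origin at the centre of its underside
Not all that is in view belongs to the job. Leave any orange look-alike of the bobbin_c alone. What is shaped like the bobbin_b but blue is not meant.

How it is judged:
By the outcome, as a careful person would: the job done as asked, in the order asked, and still so for the second after the job is handed in, with the robot touching nothing.
It also fails if it takes over 72 s, if anything falls off the work surface, if the arm or the gripper's body presses on something with over 40 N, if the wrist force passes 120 N, or if a joint passes its speed limit or range.

ROBOT

A 6-joint arm with a two-finger parallel gripper is mounted at the origin on the work surface. World frame = base frame: x ahead of the robot, y to its left, z up, the work surface at z = 0. Lengths are in m, angles in rad, forces in N, time in s.
With the tool pointing down it reaches from about 0.4 to 0.825 m from the base axis. Payload 7 kg.
Tool frame: the origin (TCP) lies at the very end of the fingers, on their centre line; the grasp point (between the pads) lies 19 mm behind it (robot.hold_point_z is the distance from the TCP to the grasp point, in m); z points along the fingers, y is the line along which they close (so a half turn about z gives the same grasp; the last joint's range is limited). The gripper opens to 88 mm and grips with 3 to 60 N. Pads are 19 mm wide; open, the fingers measure 130 mm over their backs; the gripper's body (78 mm by 193 mm) begins 47 mm behind the grasp point.
Start: joints at [1.397, 0.359, 0.012, 0, -1.224, -0.288], TCP at [0.301, 0.604, 0.227] pointing down, gripper open.
Joint ranges: [-3.07, 3.07], [-1.43, 2.12], [-1.02, 1.25], [-3.03, 1.67], [-3.05, -0], [-3.03, 3.03]. Speed limits (rad/s): [2.39, 2.39, 3.01, 3.14, 3.14, 3.14].

INTERFACE

Orientations are given as [roll, pitch, yaw] about the fixed x, y, z axes, in that order (R = Rz(yaw) Ry(pitch) Rx(roll)).
In Python, from workcell import robot, optics, workorder gives the robot as it stands.
- The arm moves only by the tool play_rows, never from a script. Its argument "deltas" is a list of rows, each an object with "slide": the shift along the world's x, y, z in units of 25 mm (1.0 is 25 mm), a list of three; "roll": the turn about the world's z in units of 5 degrees (1.0 is 5 degrees). In form: [{"slide": [dx, dy, dz], "roll": roll}, ...]. A call has 1 to 12 rows; each row is the pose to reach, as a shift and turn from the pose commanded when the call began; what a row does not reach only later rows make up. A row lasts 1/12 s, in which the tool goes at most 41.7 mm and 7.16 degrees, less where a joint would pass 70% of its speed; a pose out of reach is approached as far as the arm can. A call with a gripper value outside its range is refused whole. "claw" is the closure, from 0 (fully open) to 1 (shut), set as the call begins (left out, the last holds). The fingers move at their own pace and stop on an object; "force" is the grip in N (left out, the last holds). Time passes only in rows, so rows that repeat a pose let the fingers close. It gives the time, the measured TCP pose, the force, the opening and the grip force at its end, in the units of the state.
- robot.read_state(): the state, without advancing time (a new reading comes with each control period).
- optics.capture(name): name is "side" or "top" or "wrist"; returns a dict with "image" (480x640x3 uint8, red, green, blue), "K" (3x3 intrinsics, pixels), "dist" ([k1, k2, p1, p2, k3] as OpenCV has them; the pictures are not rectified), "R" (3x3) and "t" (3): a world point X has camera coordinates R X + t. Camera axes: x right, y down, z forward; pixel columns grow to the right and rows downward; lengths in m; the calibration is good to about 2 mm. A picture is of the moment at which its call begins. There is no depth.
- workorder.finish_job(): hands the job in; it is judged then, once.
The state is a dict: "time_s": time; "joint_positions": joint angles; "joint_vel": joint speeds; "tau": joint torques, N m; "tcp_pos": TCP position; "orientation": TCP orientation; "ft_force": force on the tool from outside, world axes, zero at the start; "ft_torque": the same for the moment, N m; "width": finger opening in m; "grasp_force": force on a finger pad.
Only numpy, scipy, OpenCV 4.12 (cv2) and the standard library are available. Lean on these libraries where they do the work, as an engineer would, in place of code of your own. Each camera call takes 0.05 s, during which the arm holds its last target. There are 200 camera calls.

## Working session

There is one attempt and no reset: what is moved stays moved. The work goes in short steps, Python scripts to look and compute and a tool call to move; the robot and the scene stay as the last step left them, time stands still between calls to the robot, and variables do not carry over. Pictures are saved under pics/ and viewed, at most 14 in all, crops included, and the job is handed in when it is done.

Besides the shell and the picture viewer there is one more tool, called after ">>>" as a command line: name --argument value ..., lists and objects as JSON in quotes. play_rows: Moves the arm, as the interface text tells. Its arguments: {"type":"object","properties":{"deltas":{"type":"array","items":{"type":"object","properties":{"slide":{"type":"array","items":{"type":"number"}},"roll":{"type":"number"}}}},"claw":{"type":"number"},"force":{"type":"number"}},"required":["deltas"]}

```bash
mkdir -p pics; cat > h.py <<'E'
import numpy as np, cv2, json
from workcell import robot, optics, workorder
def snap(n,f):
    c=optics.capture(n); cv2.imwrite(f'pics/{f}.png',c['image'][:,:,::-1])
    np.savez(f'pics/{f}.npz',**{k:np.array(c[k]) for k in('K','dist','R','t')}); return c
def ray(f,px,z):
    c=np.load(f'pics/{f}.npz'); p=cv2.undistortPoints(np.array([[px]],float),c['K'],c['dist'])[0,0]
    d=c['R'].T@np.array([p[0],p[1],1]); o=-c['R'].T@c['t']; return (o+d*(z-o[2])/d[2])
def proj(f,X):
    c=np.load(f'pics/{f}.npz'); return cv2.projectPoints(np.array(X,float).reshape(-1,1,3),cv2.Rodrigues(c['R'])[0],c['t'],c['K'],c['dist'])[0][:,0]
E
python3 - <<'E'
from h import *
for n in('top','side','wrist'): snap(n,n+'0')
print(robot.read_state())
E
```

```text
{'time_s': 0.15, 'joint_positions': array([ 1.39712135e+00,  3.59226469e-01,  1.13322331e-02, -2.35894089e-04,
       -1.22412756e+00, -2.88084868e-01]), 'joint_vel': array([-0.00119053, -0.00171084,  0.00261745,  0.00036732,  0.00026427,
        0.00154975]), 'tau': array([ 7.69857888e-05, -5.83272278e+01,  2.93288988e+01,  7.00117886e+00,
        8.72893754e-03, -1.03341513e-04]), 'tcp_pos': array([0.30060819, 0.60398087, 0.22586603]), 'orientation': array([ 3.14035467e+00, -1.35554135e-04, -4.61840047e-01]), 'ft_force': array([ 0.03662447, -0.52685229, -0.15895838]), 'ft_torque': array([-0.02116038, -0.01703837,  0.03122606]), 'grasp_force': 0.0, 'width': 0.08761181739470386}
```

View pics/top0.png

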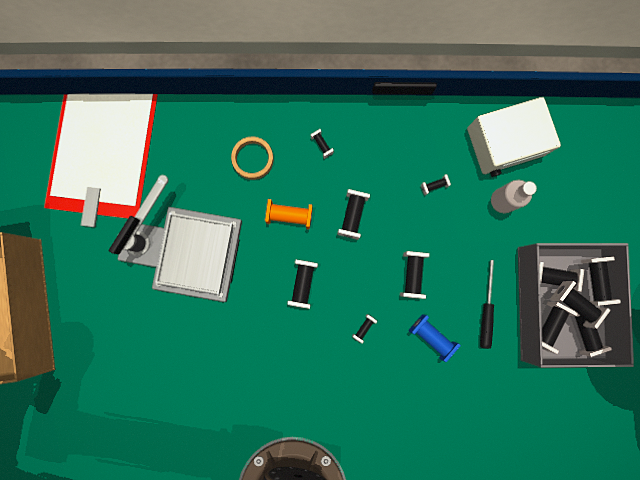

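View pics/side0.png

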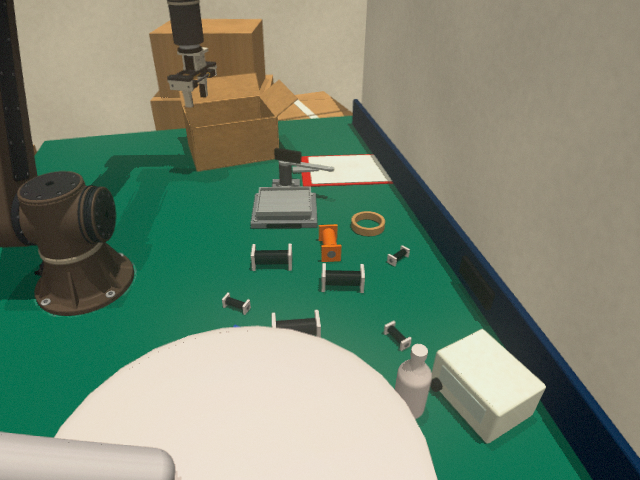

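The top view shows the candidates. Three white-flanged black bobbins lie on the bench at (353,214), (303,284) and (415,275). The look-alikes are orange (289,214), blue (435,338), small spools (321,143), (436,184), (365,328), and the bobbins in the grey bin (575,305). The pan is at (197,254) and the keeper handle at (124,235), with its arm reaching to (162,180). I'll check the three in one crop.

```bash
python3 - <<'E'
import cv2,numpy as np
i=cv2.imread('pics/top0.png')
a=cv2.resize(i[165:365,270:470],None,fx=4,fy=4,interpolation=cv2.INTER_CUBIC)[:600*4//3]
a=cv2.resize(i[180:310,270:440],None,fx=4.6,fy=4.6,interpolation=cv2.INTER_CUBIC); cv2.imwrite('pics/c1.png',a)
b=cv2.resize(i[165:310,100:250],None,fx=4,fy=4,interpolation=cv2.INTER_CUBIC); cv2.imwrite('pics/c2.png',b); print(a.shape,b.shape)
E
```

```text
(598, 782, 3) (580, 600, 3)
```

View pics/c1.png

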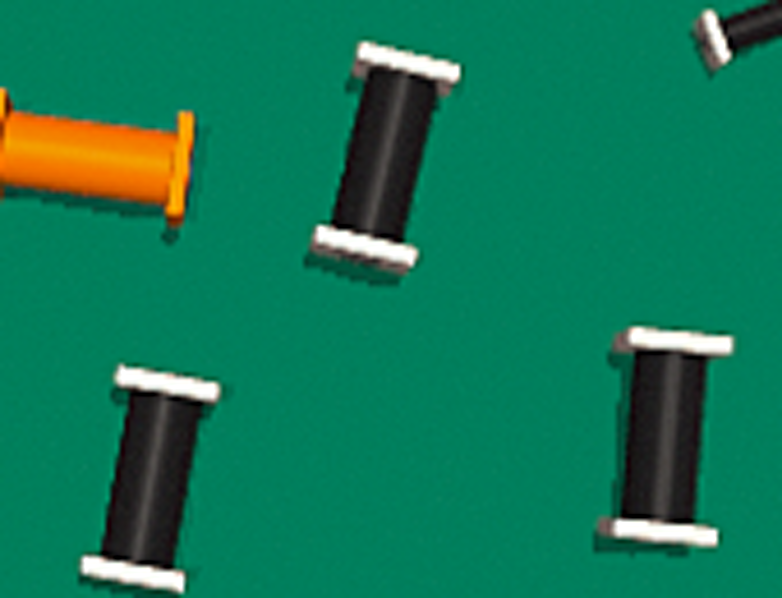

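View pics/c2.png

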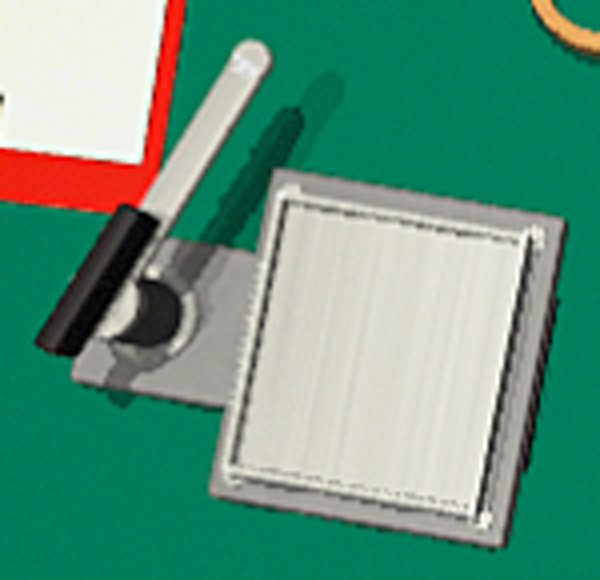

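The crop shows all three have black cores and white flanges, with nothing touching them. The pan lip corners and keeper bar are readable too. Next I'll work out positions.

```bash
python3 - <<'E'
from h import *
f='top0'
for n,a,b in(('B1',(408,60),(365,245)),('B2',(168,381),(133,572)),('B3',(677,339),(662,531))):
    A,B=[ray(f,(270+p[0]/4.6,180+p[1]/4.6),.05) for p in(a,b)]
    d=A-B; print(n,((A+B)/2).round(4),np.linalg.norm(d).round(4),np.degrees(np.arctan2(d[1],d[0])).round(1))
g=lambda p,z:ray(f,(100+p[0]/4,165+p[1]/4),z)
P=np.array([g(p,.048) for p in((285,190),(540,235),(485,525),(228,480))]); print(P.round(3),P.mean(0).round(4),[np.linalg.norm(P[i]-P[i-1]).round(3) for i in range(4)])
H=np.array([g(p,.02) for p in((273,170),(567,216),(502,548),(210,494))]); print('house',H.round(3),H.mean(0).round(4),[np.linalg.norm(H[i]-H[i-1]).round(3) for i in range(4)])
e=(H[0]+H[1]-H[2]-H[3]); print('yaw',np.degrees(np.arctan2(e[1],e[0])))
e=(H[0]+H[3]-H[2]-H[1]); print('yawy',np.degrees(np.arctan2(e[1],e[0])))
print('bar',g((145,212),.142),g((52,348),.142),'tip',g((255,45),.105))
c=np.load('pics/top0.npz');print('cam',-c['R'].T@c['t'])
E
```

```text
B1 [ 0.6225 -0.1353  0.05  ] 0.0928 -13.3
B2 [ 0.4661 -0.0217  0.05  ] 0.0925 -10.2
B3 [ 0.486  -0.2707  0.05  ] 0.0925 -5.3
[[0.623 0.272 0.048]
 [0.598 0.129 0.048]
 [0.438 0.157 0.048]
 [0.462 0.299 0.048]] [0.5305 0.2143 0.048 ] [np.float64(0.163), np.float64(0.145), np.float64(0.163), np.float64(0.144)]
house [[0.639 0.286 0.02 ]
 [0.613 0.118 0.02 ]
 [0.425 0.152 0.02 ]
 [0.455 0.317 0.02 ]] [0.5326 0.2185 0.02  ] [np.float64(0.187), np.float64(0.17), np.float64(0.191), np.float64(0.168)]
yaw -9.895963916866604
yawy 80.45270627666449
bar [0.5985802  0.31851957 0.142     ] [0.528587   0.36403068 0.142     ] tip [0.69332033 0.27475733 0.105     ]
cam [ 0.45449317 -0.04621959  1.24710571]
```

>>> play_rows --deltas '[{"slide":[0.3,-1,0],"roll":0.3},{"slide":[0.7,-2.5,0],"roll":0.7},{"slide":[1.1,-4,0],"roll":1.2},{"slide":[1.5,-5.6,0],"roll":1.7},{"slide":[1.9,-7.2,0],"roll":2.2},{"slide":[2.3,-8.8,0],"roll":2.6},{"slide":[2.8,-10.4,0],"roll":3},{"slide":[3.2,-12,0],"roll":3.25},{"slide":[3.6,-13.6,0],"roll":3.25},{"slide":[4,-15.2,0],"roll":3.25},{"slide":[4.4,-16.7,0],"roll":3.25},{"slide":[4.8,-18.2,0],"roll":3.25}]' --claw 0 --force 25

```text
time_s: 1.15
tcp_pos: [0.4206, 0.1473, 0.2268]
orientation: [-3.141, -0.0, -0.178]
ft_force: [1.6, 0.2, -0.2]
width: 0.0875
grasp_force: 0.0
```

>>> play_rows --deltas '[{"slide":[0.4,-1.6,-0.4]},{"slide":[0.8,-3.2,-1]},{"slide":[1.2,-4.6,-1.8]},{"slide":[1.5,-5.8,-2.6]},{"slide":[1.7,-6.5,-3.3]},{"slide":[1.82,-6.83,-4]},{"slide":[1.82,-6.83,-4]},{"slide":[1.82,-6.83,-4]},{"slide":[1.82,-6.83,-4]}]'

```text
schema error: expected keys slide, roll
```

```bash
python3 - <<'E'
from h import *
s=robot.read_state()
for k in('time_s','tcp_pos','orientation','ft_force'): print(k,s[k])
snap('wrist','w1')
E
```

```text
time_s 1.15
tcp_pos [0.42058824 0.14729311 0.22675328]
orientation [-3.14102180e+00 -3.12763076e-04 -1.77836272e-01]
ft_force [ 1.57821439  0.1803231  -0.16501284]
```

View pics/w1.png

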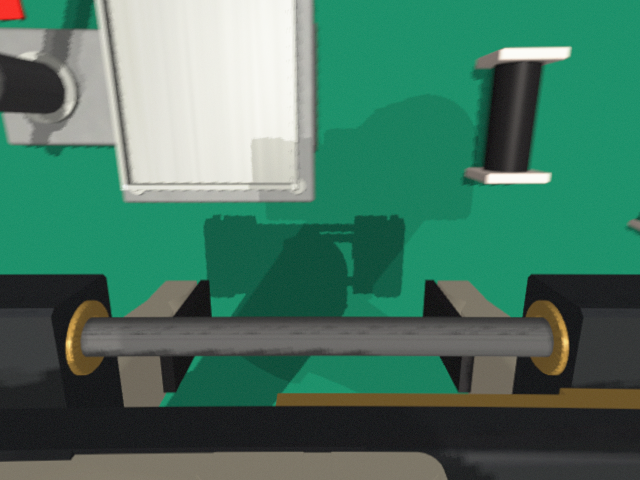

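The wrist view shows B2 at (515,115) and the pan at left, with the near lip corners at about (127,188) and (300,185).

>>> play_rows --deltas '[{"slide":[0.4,-1.5,-0.4],"roll":0},{"slide":[0.8,-3,-1],"roll":0},{"slide":[1.2,-4.5,-1.8],"roll":0},{"slide":[1.5,-5.7,-2.6],"roll":0},{"slide":[1.7,-6.4,-3.3],"roll":0},{"slide":[1.82,-6.76,-4],"roll":0},{"slide":[1.82,-6.76,-4],"roll":0},{"slide":[1.82,-6.76,-4],"roll":0},{"slide":[1.82,-6.76,-4],"roll":0}]'

```text
time_s: 1.95
tcp_pos: [0.4667, -0.0193, 0.1272]
orientation: [-3.141, -0.001, -0.178]
ft_force: [-0.3, 0.1, 0.2]
width: 0.0877
grasp_force: 0.0
```

```bash
python3 - <<'E'
from h import *
A,B=ray('w1',(535,51),.05),ray('w1',(509,173),.05); print((A+B)/2,A-B)
print(ray('w1',(127,188),.048),ray('w1',(300,187),.048))
s=robot.read_state()
for k in('time_s','tcp_pos','orientation','ft_force'): print(k,s[k])
snap('wrist','w2')
E
```

```text
[ 0.46919344 -0.02110687  0.05      ] [ 0.08650927 -0.02301876  0.        ]
[0.46839293 0.29554186 0.048     ] [0.44454191 0.15711474 0.048     ]
time_s 1.95
tcp_pos [ 0.46665094 -0.01934058  0.12722614]
orientation [-3.14149106e+00 -6.02092308e-04 -1.78027173e-01]
ft_force [-0.26678568  0.12637831  0.24653706]
```

View pics/w2.png

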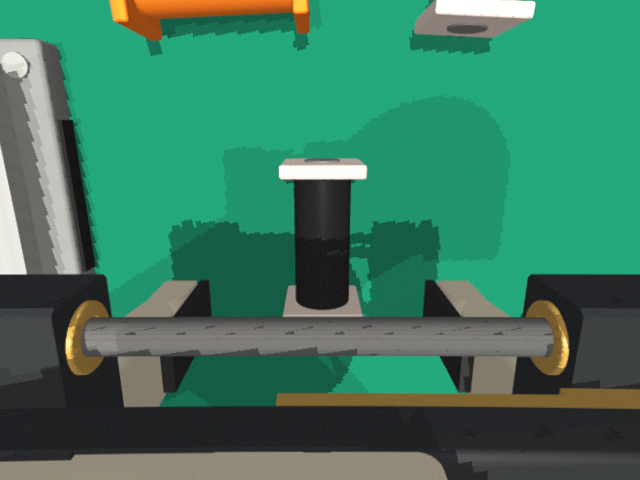

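B2 is centred between the fingers, with its core at (322,240). I'll descend, grip, lift and weigh.

>>> play_rows --deltas '[{"slide":[0,-0.05,-0.6],"roll":0},{"slide":[0,-0.05,-1.5],"roll":0},{"slide":[0,-0.05,-2.5],"roll":0},{"slide":[0,-0.05,-3.4],"roll":0},{"slide":[0,-0.05,-4.1],"roll":0},{"slide":[0,-0.05,-4.6],"roll":0},{"slide":[0,-0.05,-4.76],"roll":0},{"slide":[0,-0.05,-4.76],"roll":0},{"slide":[0,-0.05,-4.76],"roll":0}]'

```text
time_s: 2.75
tcp_pos: [0.4671, -0.0202, 0.0085]
orientation: [-3.141, -0.001, -0.177]
ft_force: [0.3, -0.8, 0.3]
width: 0.0875
grasp_force: 0.0
```

>>> play_rows --deltas '[{"slide":[0,0,0],"roll":0},{"slide":[0,0,0],"roll":0},{"slide":[0,0,0],"roll":0},{"slide":[0,0,0],"roll":0},{"slide":[0,0,0],"roll":0},{"slide":[0,0,0],"roll":0},{"slide":[0,0,0],"roll":0},{"slide":[0,0,0],"roll":0}]' --claw 0.85 --force 25

```text
time_s: 3.42
tcp_pos: [0.4662, -0.021, 0.0075]
orientation: [3.142, 0.0, -0.178]
ft_force: [0.1, 0.0, -0.1]
width: 0.0396
grasp_force: 0.0
```

>>> play_rows --deltas '[{"slide":[0,0,0.2],"roll":0},{"slide":[0,0,0.6],"roll":0},{"slide":[0,0,1],"roll":0},{"slide":[0,0,1.2],"roll":0},{"slide":[0,0,1.2],"roll":0},{"slide":[0,0,1.2],"roll":0},{"slide":[0,0,1.2],"roll":0},{"slide":[0,0,1.2],"roll":0},{"slide":[0,0,1.2],"roll":0}]'

```text
time_s: 4.17
tcp_pos: [0.4659, -0.0211, 0.0371]
orientation: [3.141, 0.001, -0.178]
ft_force: [0.3, 0.9, -1.9]
width: 0.0357
grasp_force: 25.0
```

```bash
python3 -c "
from workcell import robot
s=robot.read_state()
for k in('time_s','tcp_pos','orientation','ft_force','ft_torque','width'): print(k,s[k])"
```

```text
time_s 4.1667
tcp_pos [ 0.46588389 -0.02110661  0.03709115]
orientation [ 3.14108838e+00  8.95805322e-04 -1.78231489e-01]
ft_force [ 0.2624034   0.85189809 -1.89325846]
ft_torque [-0.01801952 -0.05238531 -0.05032393]
width 0.0356723952944739
```

>>> play_rows --deltas '[{"slide":[0,0,0],"roll":0},{"slide":[0,0,0],"roll":0},{"slide":[0,0,0],"roll":0}]'

```text
time_s: 4.42
tcp_pos: [0.4662, -0.021, 0.0374]
orientation: [3.141, 0.0, -0.178]
ft_force: [-0.2, 0.1, -2.1]
width: 0.0352
grasp_force: 25.0
```

>>> play_rows --deltas '[{"slide":[0,0,-0.3],"roll":0},{"slide":[0,0,-0.6],"roll":0},{"slide":[0,0,-0.8],"roll":0},{"slide":[0,0,-0.95],"roll":0},{"slide":[0,0,-1],"roll":0},{"slide":[0,0,-1],"roll":0},{"slide":[0,0,-1],"roll":0}]'

```text
time_s: 5.0
tcp_pos: [0.4663, -0.021, 0.0125]
orientation: [3.141, 0.0, -0.178]
ft_force: [-0.8, -1.0, -2.3]
width: 0.0353
grasp_force: 25.0
```

Light (about 2.1 N). I'll set it down in small steps.

>>> play_rows --deltas '[{"slide":[0,0,-0.04],"roll":0},{"slide":[0,0,-0.08],"roll":0},{"slide":[0,0,-0.12],"roll":0},{"slide":[0,0,-0.15],"roll":0},{"slide":[0,0,-0.15],"roll":0},{"slide":[0,0,-0.15],"roll":0}]'

```text
time_s: 5.5
tcp_pos: [0.4665, -0.021, 0.0094]
orientation: [-3.141, -0.001, -0.178]
ft_force: [-2.0, -1.2, 6.9]
width: 0.0355
grasp_force: 25.0
```

```bash
python3 -c "
from workcell import robot
s=robot.read_state()
for k in('time_s','tcp_pos','ft_force'): print(k,s[k])"
```

```text
time_s 5.5
tcp_pos [ 0.46652402 -0.02098181  0.00942108]
ft_force [-2.02417977 -1.15672197  6.89909654]
```

>>> play_rows --deltas '[{"slide":[0,0,0],"roll":0},{"slide":[0,0,0],"roll":0},{"slide":[0,0,0],"roll":0},{"slide":[0,0,0],"roll":0},{"slide":[0,0,0.6],"roll":0},{"slide":[0,0,1.8],"roll":0},{"slide":[0,0,3.2],"roll":0},{"slide":[0,0,4.4],"roll":0},{"slide":[0.4,-0.3,4.8],"roll":0},{"slide":[1.2,-0.9,4.8],"roll":-0.2},{"slide":[2.4,-1.7,4.8],"roll":-0.4},{"slide":[3.6,-2.6,4.8],"roll":-0.6}]' --claw 0

```text
time_s: 6.5
tcp_pos: [0.5575, -0.0862, 0.1298]
orientation: [-3.141, -0.002, -0.23]
ft_force: [1.4, 1.3, 0.2]
width: 0.0875
grasp_force: 0.0
```

>>> play_rows --deltas '[{"slide":[1.1,-0.8,0],"roll":0},{"slide":[2,-1.5,0],"roll":0},{"slide":[2.5,-1.85,0],"roll":0},{"slide":[2.65,-1.97,0],"roll":0},{"slide":[2.65,-1.97,0],"roll":0},{"slide":[2.65,-1.97,0],"roll":0},{"slide":[2.65,-1.97,0],"roll":0}]'

```text
time_s: 7.08
tcp_pos: [0.6217, -0.1346, 0.1289]
orientation: [-3.141, 0.0, -0.23]
ft_force: [-0.1, -0.6, 0.8]
width: 0.0875
grasp_force: 0.0
```

```bash
python3 - <<'E'
from h import *
s=robot.read_state()
for k in('time_s','tcp_pos','orientation','ft_force'): print(k,s[k])
snap('wrist','w3'); snap('top','t3')
i=cv2.imread('pics/w3.png'); j=cv2.imread('pics/t3.png')
cv2.imwrite('pics/m3.png',np.vstack([cv2.resize(i[:300],(512,240)),cv2.resize(j[150:380,180:500],(512,360))]))
E
```

```text
time_s 7.0833
tcp_pos [ 0.62165352 -0.13460141  0.128872  ]
orientation [-3.14145484e+00  3.67123528e-04 -2.30111355e-01]
ft_force [-0.13724184 -0.56663668  0.80097555]
```

View pics/m3.png

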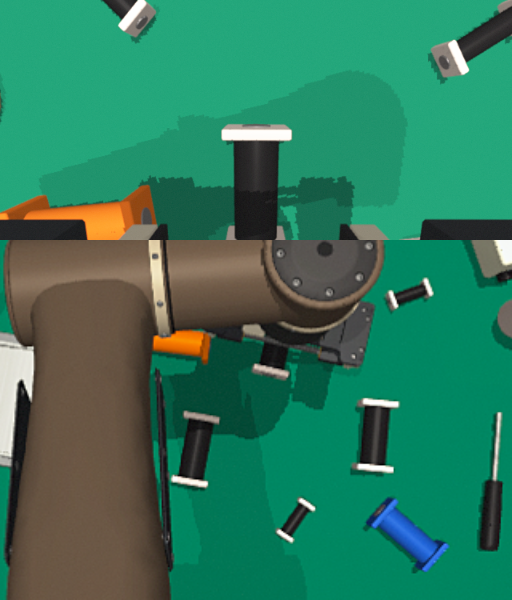

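The bobbin just weighed is lying flat again (crop 195,450). B1 is centred under the gripper (core at 257,185) and the orange one is clear of the left finger.

>>> play_rows --deltas '[{"slide":[0,0,-0.6],"roll":0},{"slide":[0,0,-1.5],"roll":0},{"slide":[0,0,-2.5],"roll":0},{"slide":[0,0,-3.4],"roll":0},{"slide":[0,0,-4.1],"roll":0},{"slide":[0,0,-4.6],"roll":0},{"slide":[0,0,-4.84],"roll":0},{"slide":[0,0,-4.84],"roll":0},{"slide":[0,0,-4.84],"roll":0}]'

```text
time_s: 7.93
tcp_pos: [0.623, -0.1351, 0.0085]
orientation: [-3.142, -0.001, -0.23]
ft_force: [-0.1, 0.5, 0.1]
width: 0.0873
grasp_force: 0.0
```

>>> play_rows --deltas '[{"slide":[0,0,0],"roll":0},{"slide":[0,0,0],"roll":0},{"slide":[0,0,0],"roll":0},{"slide":[0,0,0],"roll":0},{"slide":[0,0,0],"roll":0},{"slide":[0,0,0],"roll":0},{"slide":[0,0,0],"roll":0},{"slide":[0,0,0],"roll":0},{"slide":[0,0,0],"roll":0},{"slide":[0,0,0],"roll":0},{"slide":[0,0,0],"roll":0}]' --claw 0.85 --force 30

```text
time_s: 8.85
tcp_pos: [0.6225, -0.1353, 0.0078]
orientation: [3.141, 0.0, -0.231]
ft_force: [-0.6, -1.5, 0.4]
width: 0.0354
grasp_force: 30.0
```

>>> play_rows --deltas '[{"slide":[0,0,0.2],"roll":0},{"slide":[0,0,0.6],"roll":0},{"slide":[0,0,1],"roll":0},{"slide":[0,0,1.2],"roll":0},{"slide":[0,0,1.2],"roll":0},{"slide":[0,0,1.2],"roll":0},{"slide":[0,0,1.2],"roll":0},{"slide":[0,0,1.2],"roll":0},{"slide":[0,0,1.2],"roll":0},{"slide":[0,0,1.2],"roll":0}]'

```text
time_s: 9.68
tcp_pos: [0.6223, -0.1352, 0.0374]
orientation: [3.141, 0.001, -0.231]
ft_force: [0.4, -0.2, -2.7]
width: 0.0355
grasp_force: 30.0
```

>>> play_rows --deltas '[{"slide":[0,0,0],"roll":0},{"slide":[0,0,0],"roll":0}]'

```text
time_s: 9.85
tcp_pos: [0.6224, -0.1353, 0.0376]
orientation: [3.141, 0.0, -0.231]
ft_force: [1.0, 0.2, -2.4]
width: 0.0353
grasp_force: 30.0
```

Light (about 2.5 N). I'll put it back and go to the third.

>>> play_rows --deltas '[{"slide":[0,0,-0.3],"roll":0},{"slide":[0,0,-0.65],"roll":0},{"slide":[0,0,-0.9],"roll":0},{"slide":[0,0,-1.05],"roll":0},{"slide":[0,0,-1.12],"roll":0},{"slide":[0,0,-1.16],"roll":0},{"slide":[0,0,-1.2],"roll":0},{"slide":[0,0,-1.2],"roll":0},{"slide":[0,0,-1.2],"roll":0}]'

```text
time_s: 10.6
tcp_pos: [0.6228, -0.1352, 0.0081]
orientation: [-3.141, -0.001, -0.231]
ft_force: [-0.0, -0.1, -2.8]
width: 0.0352
grasp_force: 30.0
```

>>> play_rows --deltas '[{"slide":[0,0,0],"roll":0},{"slide":[0,0,0],"roll":0},{"slide":[0,0,0],"roll":0},{"slide":[0,0,0],"roll":0},{"slide":[0,0,0.6],"roll":0},{"slide":[0,0,1.8],"roll":0},{"slide":[0,0,3.2],"roll":0},{"slide":[0,0,4.4],"roll":0},{"slide":[-0.4,-0.4,4.8],"roll":0.1},{"slide":[-1.2,-1.2,4.8],"roll":0.4},{"slide":[-2.2,-2.2,4.8],"roll":0.8},{"slide":[-3.2,-3.2,4.8],"roll":1.2}]' --claw 0

```text
time_s: 11.6
tcp_pos: [0.5417, -0.2156, 0.1281]
orientation: [-3.141, -0.001, -0.123]
ft_force: [-0.2, -0.8, -0.3]
width: 0.0875
grasp_force: 0.0
```

>>> play_rows --deltas '[{"slide":[-1,-1,0],"roll":0.2},{"slide":[-1.7,-1.65,0],"roll":0.38},{"slide":[-2.1,-2.05,0],"roll":0.38},{"slide":[-2.26,-2.22,0],"roll":0.38},{"slide":[-2.26,-2.22,0],"roll":0.38},{"slide":[-2.26,-2.22,0],"roll":0.38},{"slide":[-2.26,-2.22,0],"roll":0.38}]'

```text
time_s: 12.18
tcp_pos: [0.4869, -0.2702, 0.1278]
orientation: [3.142, -0.0, -0.092]
ft_force: [-0.4, -0.1, -0.6]
width: 0.0876
grasp_force: 0.0
```

```bash
python3 - <<'E'
from h import *
s=robot.read_state()
for k in('time_s','tcp_pos','orientation','ft_force'): print(k,s[k])
snap('wrist','w4'); snap('top','t4')
i=cv2.imread('pics/w4.png'); j=cv2.imread('pics/t4.png')
cv2.imwrite('pics/m4.png',np.vstack([cv2.resize(i[:300],(512,240)),cv2.resize(j[150:380,180:500],(512,360))]))
E
```

```text
time_s 12.1833
tcp_pos [ 0.48691728 -0.27023698  0.12776874]
orientation [ 3.14155511e+00 -3.11236162e-04 -9.21411304e-02]
ft_force [-0.39511391 -0.09468119 -0.5753026 ]
```

View pics/m4.png

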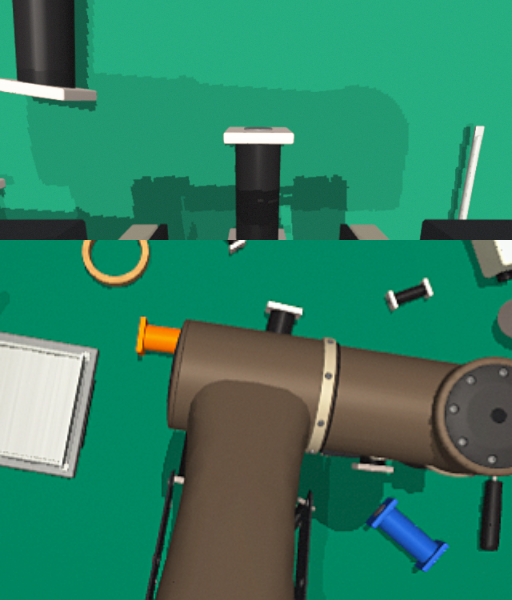

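B1 lies flat, with its core at (280,320) in the crop, and B3 is centred at (258,190). The screwdriver is clear.

>>> play_rows --deltas '[{"slide":[0,0,-0.6],"roll":0},{"slide":[0,0,-1.5],"roll":0},{"slide":[0,0,-2.5],"roll":0},{"slide":[0,0,-3.4],"roll":0},{"slide":[0,0,-4.1],"roll":0},{"slide":[0,0,-4.6],"roll":0},{"slide":[0,0,-4.8],"roll":0},{"slide":[0,0,-4.8],"roll":0},{"slide":[0,0,-4.8],"roll":0}]'

```text
time_s: 13.03
tcp_pos: [0.4866, -0.2705, 0.008]
orientation: [3.141, 0.0, -0.092]
ft_force: [0.7, -0.1, -0.0]
width: 0.0875
grasp_force: 0.0
```

>>> play_rows --deltas '[{"slide":[0,0,0],"roll":0},{"slide":[0,0,0],"roll":0},{"slide":[0,0,0],"roll":0},{"slide":[0,0,0],"roll":0},{"slide":[0,0,0],"roll":0},{"slide":[0,0,0],"roll":0},{"slide":[0,0,0],"roll":0},{"slide":[0,0,0],"roll":0},{"slide":[0,0,0],"roll":0},{"slide":[0,0,0],"roll":0},{"slide":[0,0,0],"roll":0}]' --claw 0.85 --force 40

```text
time_s: 13.95
tcp_pos: [0.486, -0.271, 0.0079]
orientation: [3.141, -0.0, -0.093]
ft_force: [0.5, -3.2, 0.8]
width: 0.0353
grasp_force: 40.0
```

>>> play_rows --deltas '[{"slide":[0,0,0.2],"roll":0},{"slide":[0,0,0.6],"roll":0},{"slide":[0,0,1],"roll":0},{"slide":[0,0,1.2],"roll":0},{"slide":[0,0,1.2],"roll":0},{"slide":[0,0,1.2],"roll":0},{"slide":[0,0,1.2],"roll":0},{"slide":[0,0,1.2],"roll":0},{"slide":[0,0,1.2],"roll":0},{"slide":[0,0,1.2],"roll":0}]'

```text
time_s: 14.78
tcp_pos: [0.4858, -0.2707, 0.0374]
orientation: [-3.142, 0.001, -0.093]
ft_force: [-0.0, 0.1, -5.2]
width: 0.0352
grasp_force: 40.0
```

```bash
python3 - <<'E'
from h import *
s=robot.read_state()
for k in('time_s','tcp_pos','orientation','ft_force','ft_torque'): print(k,s[k])
E
```

```text
time_s 14.7833
tcp_pos [ 0.48576751 -0.2706605   0.03744261]
orientation [-3.14151087e+00  7.01932788e-04 -9.26551740e-02]
ft_force [-0.01855766  0.09997603 -5.23654284]
ft_torque [-0.01590507  0.00607085  0.09286483]
```

Heavy (5.2 N): this is the reject. I'll carry it over the pan.

>>> play_rows --deltas '[{"slide":[0,0,0.5],"roll":0},{"slide":[0,0,1.4],"roll":0},{"slide":[0,0,2.5],"roll":0},{"slide":[0,0.2,3.6],"roll":0},{"slide":[0.1,0.7,4.3],"roll":0},{"slide":[0.2,1.5,4.5],"roll":-0.1},{"slide":[0.3,2.5,4.5],"roll":-0.2},{"slide":[0.4,3.6,4.5],"roll":-0.3},{"slide":[0.5,4.7,4.5],"roll":-0.4},{"slide":[0.6,5.8,4.5],"roll":-0.5},{"slide":[0.7,6.9,4.5],"roll":-0.6},{"slide":[0.8,8,4.5],"roll":-0.7}]'

```text
time_s: 15.78
tcp_pos: [0.5056, -0.0695, 0.1501]
orientation: [-3.142, 0.0, -0.154]
ft_force: [0.4, 0.5, -6.3]
width: 0.0351
grasp_force: 40.0
```

>>> play_rows --deltas '[{"slide":[0.1,1.1,0],"roll":-0.1},{"slide":[0.2,2.2,0],"roll":-0.2},{"slide":[0.3,3.3,0],"roll":-0.2},{"slide":[0.4,4.4,0],"roll":-0.2},{"slide":[0.5,5.5,0],"roll":-0.2},{"slide":[0.6,6.6,0],"roll":-0.2},{"slide":[0.7,7.7,0],"roll":-0.2},{"slide":[0.8,8.8,0],"roll":-0.2},{"slide":[0.9,9.8,0],"roll":-0.2},{"slide":[1,10.6,0],"roll":-0.2},{"slide":[1.05,11.2,0],"roll":-0.2},{"slide":[1.08,11.43,0],"roll":-0.2}]'

```text
time_s: 16.78
tcp_pos: [0.533, 0.2169, 0.1499]
orientation: [3.141, 0.0, -0.17]
ft_force: [0.9, -0.6, -5.0]
width: 0.035
grasp_force: 40.0
```

>>> play_rows --deltas '[{"slide":[0,0,0],"roll":0},{"slide":[0,0,0],"roll":0},{"slide":[0,0,0],"roll":0},{"slide":[0,0,0],"roll":0}]'

```text
time_s: 17.12
tcp_pos: [0.5328, 0.2139, 0.1503]
orientation: [3.141, 0.0, -0.172]
ft_force: [0.4, 0.1, -5.8]
width: 0.0348
grasp_force: 40.0
```

```bash
python3 - <<'E'
from h import *
s=robot.read_state()
for k in('time_s','tcp_pos','orientation','ft_force'): print(k,s[k])
snap('wrist','w5'); snap('side','s5')
i=cv2.imread('pics/w5.png'); j=cv2.imread('pics/s5.png')
cv2.imwrite('pics/m5.png',np.vstack([cv2.resize(i[:320],(520,260)),cv2.resize(j[80:280,150:450],(480,320))[:, :].copy() if 0 else cv2.resize(j[80:280,150:450],(520,340))]))
E
```

```text
time_s 17.1167
tcp_pos [0.53282292 0.21394134 0.15029467]
orientation [ 3.14129423e+00  2.94756435e-04 -1.72254498e-01]
ft_force [ 0.37162908  0.08408401 -5.84433736]
```

View pics/m5.png

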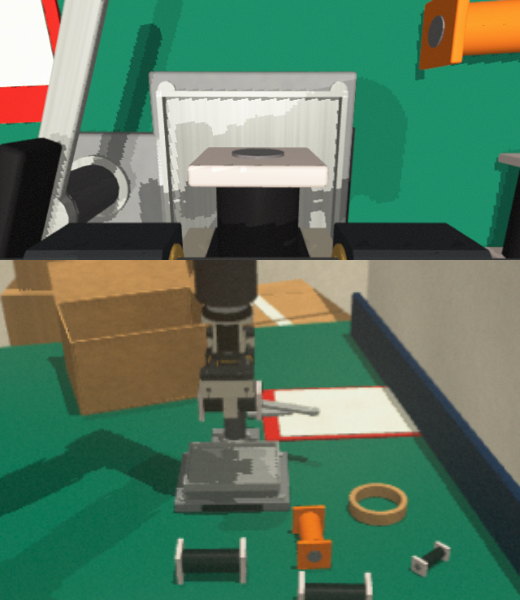

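The pan's midline is at column 252 and the tool's at about 259, so I'll shift a few mm in +y and lower. The keeper bar and arm stay clear to the left of the body.

>>> play_rows --deltas '[{"slide":[0,0.14,-0.4],"roll":0.02},{"slide":[0,0.14,-1],"roll":0.02},{"slide":[0,0.14,-1.7],"roll":0.02},{"slide":[0,0.14,-2.4],"roll":0.02},{"slide":[0,0.14,-3],"roll":0.02},{"slide":[0,0.14,-3.5],"roll":0.02},{"slide":[0,0.14,-3.8],"roll":0.02},{"slide":[0,0.14,-3.9],"roll":0.02},{"slide":[0,0.14,-3.9],"roll":0.02}]'

```text
time_s: 17.97
tcp_pos: [0.5328, 0.2183, 0.0521]
orientation: [3.141, 0.001, -0.17]
ft_force: [0.2, -0.4, -5.0]
width: 0.0351
grasp_force: 40.0
```

>>> play_rows --deltas '[{"slide":[0,0,-0.05],"roll":0},{"slide":[0,0,-0.1],"roll":0},{"slide":[0,0,-0.15],"roll":0},{"slide":[0,0,-0.2],"roll":0},{"slide":[0,0,-0.25],"roll":0},{"slide":[0,0,-0.3],"roll":0},{"slide":[0,0,-0.35],"roll":0},{"slide":[0,0,-0.4],"roll":0},{"slide":[0,0,-0.4],"roll":0},{"slide":[0,0,-0.4],"roll":0},{"slide":[0,0,-0.4],"roll":0}]'

```text
time_s: 18.88
tcp_pos: [0.5331, 0.2186, 0.0429]
orientation: [-3.141, -0.0, -0.169]
ft_force: [0.2, -0.4, -4.2]
width: 0.0351
grasp_force: 40.0
```

>>> play_rows --deltas '[{"slide":[0,0,-0.05],"roll":0},{"slide":[0,0,-0.1],"roll":0},{"slide":[0,0,-0.15],"roll":0},{"slide":[0,0,-0.2],"roll":0},{"slide":[0,0,-0.24],"roll":0},{"slide":[0,0,-0.24],"roll":0},{"slide":[0,0,-0.24],"roll":0},{"slide":[0,0,-0.24],"roll":0}]'

```text
time_s: 19.55
tcp_pos: [0.5331, 0.2186, 0.0369]
orientation: [-3.141, -0.0, -0.169]
ft_force: [-1.4, -0.2, 0.6]
width: 0.0351
grasp_force: 40.0
```

```bash
python3 - <<'E'
from h import *
for i in range(3):
    optics.capture('side'); s=robot.read_state(); print(s['tcp_pos'],s['ft_force'])
E
```

```text
[0.53311287 0.21861583 0.03694677] [-0.839364    0.28105721 -0.42775874]
[0.53310087 0.2185879  0.03692795] [-0.90691212  1.09814268 -0.87829494]
[0.53314182 0.21861319 0.03694882] [-1.1619351  -0.17980625 -1.51472092]
```

The weight is carried by the pan. I'll release with a partial opening to stay inside the lips, then rise.

>>> play_rows --deltas '[{"slide":[0,0,-0.03],"roll":0},{"slide":[0,0,-0.03],"roll":0},{"slide":[0,0,-0.03],"roll":0}]'

```text
time_s: 19.95
tcp_pos: [0.5331, 0.2186, 0.0361]
orientation: [-3.141, -0.0, -0.169]
ft_force: [0.0, -0.2, -0.1]
width: 0.035
grasp_force: 40.0
```

>>> play_rows --deltas '[{"slide":[0,0,0],"roll":0},{"slide":[0,0,0],"roll":0},{"slide":[0,0,0],"roll":0},{"slide":[0,0,0],"roll":0},{"slide":[0,0,0],"roll":0},{"slide":[0,0,0],"roll":0}]' --claw 0.36

```text
time_s: 20.45
tcp_pos: [0.533, 0.2185, 0.0361]
orientation: [-3.142, -0.0, -0.169]
ft_force: [0.3, 0.3, -0.8]
width: 0.0559
grasp_force: 0.0
```

>>> play_rows --deltas '[{"slide":[0,0,0.2],"roll":0},{"slide":[0,0,0.6],"roll":0},{"slide":[0,0,1.2],"roll":0},{"slide":[0,0,2.2],"roll":0},{"slide":[0,0,3.4],"roll":0},{"slide":[0,0,4.6],"roll":0},{"slide":[0,0,5.8],"roll":0},{"slide":[0,0,6.8],"roll":0},{"slide":[0,0,7.2],"roll":0},{"slide":[0,0,7.2],"roll":0},{"slide":[0,0,7.2],"roll":0}]'

```text
time_s: 21.37
tcp_pos: [0.5329, 0.2186, 0.2169]
orientation: [-3.14, -0.001, -0.17]
ft_force: [0.3, -0.6, -0.6]
width: 0.056
grasp_force: 0.0
```

```bash
python3 - <<'E'
from h import *
s=robot.read_state()
for k in('time_s','tcp_pos','orientation','ft_force','joint_positions'): print(k,s[k])
snap('wrist','w6'); snap('top','t6')
i=cv2.imread('pics/w6.png'); j=cv2.imread('pics/t6.png')
cv2.imwrite('pics/m6.png',i[:320])
E
```

```text
time_s 21.3667
tcp_pos [0.53292424 0.21859939 0.21689121]
orientation [-3.14014385e+00 -7.88494632e-04 -1.69560726e-01]
ft_force [ 0.29203543 -0.59142228 -0.6222767 ]
joint_positions [ 7.28518562e-01  2.02717707e-01 -2.26886379e-01 -3.14892764e-04
 -1.13956778e+00  6.72848999e-01]
```

View pics/m6.png

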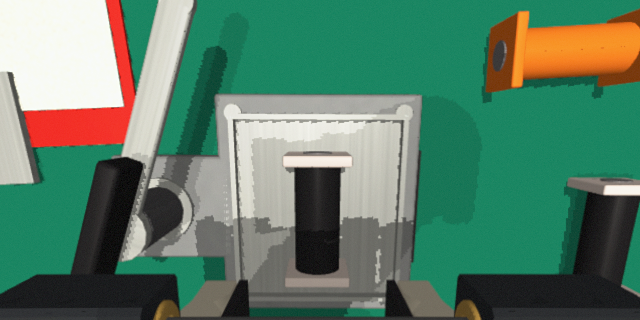

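The reject lies centred in the pan: its core is at column 318 and the lips are at 233 and 405. Next I'll go above the keeper axis, aligned with the bar.

>>> play_rows --deltas '[{"slide":[0.1,0.5,0],"roll":-0.3},{"slide":[0.2,1.3,0],"roll":-0.9},{"slide":[0.4,2.3,0],"roll":-1.6},{"slide":[0.6,3.3,0],"roll":-2.3},{"slide":[0.7,4.2,0],"roll":-3},{"slide":[0.8,4.9,0],"roll":-3.5},{"slide":[0.9,5.28,0],"roll":-3.66},{"slide":[0.9,5.28,0],"roll":-3.66},{"slide":[0.9,5.28,0],"roll":-3.66},{"slide":[0.9,5.28,0],"roll":-3.66}]'

```text
time_s: 22.3
tcp_pos: [0.5552, 0.3496, 0.2154]
orientation: [3.14, 0.0, -0.488]
ft_force: [0.6, 0.1, 0.5]
width: 0.0561
grasp_force: 0.0
```

```bash
python3 - <<'E'
from h import *
s=robot.read_state()
for k in('time_s','tcp_pos','orientation','ft_force'): print(k,s[k])
snap('wrist','w7')
i=cv2.imread('pics/w7.png')
cv2.imwrite('pics/m7.png',i[:400])
E
```

```text
time_s 22.3
tcp_pos [0.55522918 0.34960229 0.21540941]
orientation [ 3.14025889e+00  3.94658639e-04 -4.88207221e-01]
ft_force [0.62584784 0.0948592  0.47807562]
```

View pics/m7.png

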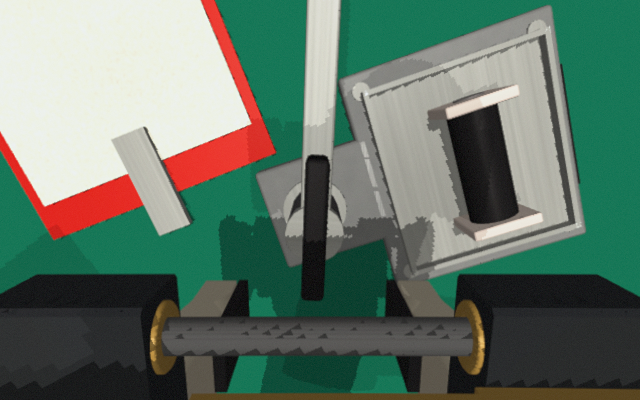

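The bar runs from (313,298) to (317,158), nearly aligned and slightly left of centre (320). I'll compute the correction.

```bash
python3 - <<'E'
from h import *
A,B=ray('w7',(317,156),.142),ray('w7',(312.5,299),.142)
d=A-B;u=d/np.linalg.norm(d);print(A,B,np.linalg.norm(d),np.degrees(np.arctan2(d[1],d[0])),'axis',(A+B)/2-.01*u)
print('arm far', ray('w7',(323,0),.105))
E
```

```text
[0.60337124 0.32422599 0.142     ] [0.52952785 0.36655212 0.142     ] 0.08511373224299629 -29.82080482565182 axis [0.55777369 0.35036195 0.142     ]
arm far [0.67707872 0.28103575 0.105     ]
```

>>> play_rows --deltas '[{"slide":[0.07,0.05,-0.4],"roll":-0.36},{"slide":[0.07,0.05,-1.1],"roll":-0.36},{"slide":[0.07,0.05,-2],"roll":-0.36},{"slide":[0.07,0.05,-2.9],"roll":-0.36},{"slide":[0.07,0.05,-3.6],"roll":-0.36},{"slide":[0.07,0.05,-4],"roll":-0.36},{"slide":[0.07,0.05,-4.16],"roll":-0.36},{"slide":[0.07,0.05,-4.16],"roll":-0.36},{"slide":[0.07,0.05,-4.16],"roll":-0.36}]'

```text
time_s: 23.1
tcp_pos: [0.5578, 0.3519, 0.1131]
orientation: [-3.14, -0.001, -0.52]
ft_force: [0.8, 0.3, 0.9]
width: 0.0562
grasp_force: 0.0
```

>>> play_rows --deltas '[{"slide":[0,0,0],"roll":0},{"slide":[0,0,0],"roll":0},{"slide":[0,0,0],"roll":0},{"slide":[0,0,0],"roll":0},{"slide":[0,0,0],"roll":0},{"slide":[0,0,0],"roll":0},{"slide":[0,0,0],"roll":0},{"slide":[0,0,0],"roll":0},{"slide":[0,0,0],"roll":0},{"slide":[0,0,0],"roll":0},{"slide":[0,0,0],"roll":0}]' --claw 0.95 --force 20

```text
time_s: 24.02
tcp_pos: [0.5566, 0.3507, 0.1121]
orientation: [3.14, 0.0, -0.521]
ft_force: [-3.4, -3.8, 3.6]
width: 0.0134
grasp_force: 20.0
```

```bash
python3 - <<'E'
from h import *
s=robot.read_state()
for k in('time_s','tcp_pos','orientation','ft_force','ft_torque'): print(k,s[k])
E
```

```text
time_s 24.0167
tcp_pos [0.55664052 0.35069146 0.11206534]
orientation [ 3.13950017e+00  3.26207419e-04 -5.20598927e-01]
ft_force [-3.37661562 -3.76343226  3.6462068 ]
ft_torque [-1.52095091  1.07569898 -0.09773416]
```

>>> play_rows --deltas '[{"slide":[0,0,0],"roll":-0.4},{"slide":[0,0,0],"roll":-1.1},{"slide":[0,0,0],"roll":-1.9},{"slide":[0,0,0],"roll":-2.7},{"slide":[0,0,0],"roll":-3.5},{"slide":[0,0,0],"roll":-4.3},{"slide":[0,0,0],"roll":-5},{"slide":[0,0,0],"roll":-5.5},{"slide":[0,0,0],"roll":-5.8},{"slide":[0,0,0],"roll":-6},{"slide":[0,0,0],"roll":-6}]'

```text
time_s: 24.93
tcp_pos: [0.5561, 0.3502, 0.112]
orientation: [3.138, -0.001, -1.045]
ft_force: [-5.3, -6.1, 6.4]
width: 0.0138
grasp_force: 20.0
```

```bash
python3 - <<'E'
from h import *
s=robot.read_state()
for k in('time_s','tcp_pos','orientation','ft_force','ft_torque'): print(k,s[k])
E
```

```text
time_s 24.9333
tcp_pos [0.55613581 0.35021955 0.11203142]
orientation [ 3.13840091e+00 -1.04472237e-03 -1.04527255e+00]
ft_force [-5.32309662 -6.10636451  6.42204315]
ft_torque [-1.88074042  1.77979533 -0.0586031 ]
```

>>> play_rows --deltas '[{"slide":[-0.03,-0.03,0],"roll":-0.4},{"slide":[-0.03,-0.03,0],"roll":-1.1},{"slide":[-0.03,-0.03,0],"roll":-1.9},{"slide":[-0.03,-0.03,0],"roll":-2.8},{"slide":[-0.03,-0.03,0],"roll":-3.7},{"slide":[-0.03,-0.03,0],"roll":-4.6},{"slide":[-0.03,-0.03,0],"roll":-5.4},{"slide":[-0.03,-0.03,0],"roll":-6.1},{"slide":[-0.03,-0.03,0],"roll":-6.7},{"slide":[-0.03,-0.03,0],"roll":-7.2},{"slide":[-0.03,-0.03,0],"roll":-7.5},{"slide":[-0.03,-0.03,0],"roll":-7.5}]'

```text
time_s: 25.93
tcp_pos: [0.5553, 0.35, 0.112]
orientation: [3.14, -0.002, -1.7]
ft_force: [-6.1, -4.9, 4.8]
width: 0.0138
grasp_force: 20.0
```

>>> play_rows --deltas '[{"slide":[0,0,0],"roll":-0.2},{"slide":[0,0,0],"roll":-0.4},{"slide":[0,0,0],"roll":-0.6},{"slide":[0,0,0],"roll":-0.6},{"slide":[0,0,0],"roll":-0.6}]'

```text
time_s: 26.35
tcp_pos: [0.5553, 0.3501, 0.1121]
orientation: [3.14, -0.002, -1.751]
ft_force: [-6.2, -3.6, 5.3]
width: 0.014
grasp_force: 20.1
```

```bash
python3 - <<'E'
from h import *
s=robot.read_state()
for k in('time_s','tcp_pos','orientation','ft_force','ft_torque'): print(k,s[k])
E
```

```text
time_s 26.35
tcp_pos [0.55527326 0.35005929 0.11205482]
orientation [ 3.13981839e+00 -2.07742280e-03 -1.75050450e+00]
ft_force [-6.236353   -3.61190689  5.25114273]
ft_torque [-1.10701334  2.18823386  0.34794015]
```

>>> play_rows --deltas '[{"slide":[0,0,0],"roll":-0.2},{"slide":[0,0,0],"roll":-0.4},{"slide":[0,0,0],"roll":-0.5},{"slide":[0,0,0],"roll":-0.5},{"slide":[0,0,0],"roll":-0.5}]'

```text
time_s: 26.77
tcp_pos: [0.5553, 0.3502, 0.112]
orientation: [3.14, -0.002, -1.793]
ft_force: [-5.9, -3.7, 4.1]
width: 0.0142
grasp_force: 20.8
```

```bash
python3 - <<'E'
from h import *
s=robot.read_state()
for k in('time_s','tcp_pos','orientation','ft_force','ft_torque'): print(k,s[k])
E
```

```text
time_s 26.7667
tcp_pos [0.55528463 0.35016543 0.11202898]
orientation [ 3.14004702e+00 -2.21964234e-03 -1.79348323e+00]
ft_force [-5.90390368 -3.71105088  4.13625324]
ft_torque [-1.03440494  2.07008182  0.57059843]
```

Torque has risen to 0.57 N m and the bar is twisting in the pads, so it is against the stop. I'll open, rise and back away.

>>> play_rows --deltas '[{"slide":[0,0,0],"roll":0},{"slide":[0,0,0],"roll":0},{"slide":[0,0,0],"roll":0},{"slide":[0,0,0],"roll":0},{"slide":[0,0,0],"roll":0},{"slide":[0,0,0.3],"roll":0},{"slide":[0,0,1],"roll":0},{"slide":[0,0,2],"roll":0},{"slide":[0,0,3],"roll":0},{"slide":[0,0,4],"roll":0},{"slide":[0,0,4.5],"roll":0},{"slide":[0,0,4.5],"roll":0}]' --claw 0.4

```text
time_s: 27.77
tcp_pos: [0.5581, 0.3521, 0.2294]
orientation: [-3.137, 0.005, -1.794]
ft_force: [0.4, 0.3, 0.9]
width: 0.0524
grasp_force: 0.0
```

```bash
python3 - <<'E'
from h import *
s=robot.read_state()
for k in('time_s','tcp_pos','orientation','ft_force'): print(k,s[k])
snap('wrist','w8'); snap('side','s8'); snap('top','t8')
i=cv2.imread('pics/w8.png'); j=cv2.imread('pics/s8.png')
cv2.imwrite('pics/m8.png',np.vstack([i[:320],cv2.resize(j[110:300,180:480],(640,280))]))
E
```

```text
time_s 27.7667
tcp_pos [0.55807059 0.35209601 0.2294214 ]
orientation [-3.13739573  0.00537521 -1.79395245]
ft_force [0.44466349 0.25450101 0.91533931]
```

View pics/m8.png

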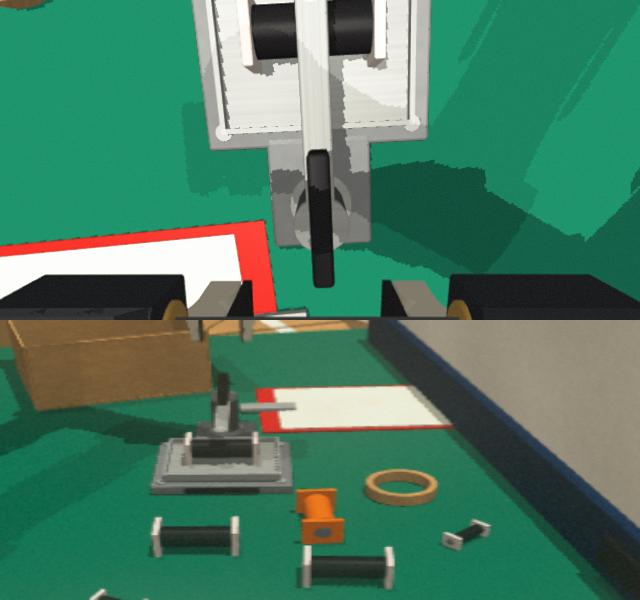

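The wrist view shows the keeper arm across the middle of the pan over the bobbin (arm at column 314, bobbin at rows 0–65). The side view shows both good bobbins flat at (197,537) and (348,567). I'll check the arm angle numerically.

```bash
python3 - <<'E'
from h import *
f='w8'
for a,b,z in(((318,152),(323,285),.142),((313,0),(316,147),.105),((411,124),(223,133),.048)):
    d=ray(f,a,z)-ray(f,b,z); print(np.degrees(np.arctan2(d[1],d[0])))
E
```

```text
-100.57318720293364
-101.64325934579237
169.82998139009388
```

```bash
python3 -c "
from workcell import workorder
print(workorder.finish_job())"
```

```text
the job is handed in; nothing more can be done
None
```

The heavy bobbin (about 5.2 N, against about 2.1 N and 2.5 N for the others) lies on its side in the middle of the reject pan with the keeper closed over it. The two good ones are back on the bench, and I handed the job in at about 28 s (no verdict was returned).

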